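# Open the push-and-turn bottle in the concentrates box

### The job

The descaler has to be opened for dosing: lift the lid of the grey box on the bench by its tab, right back until it leans on its stop by itself, and let go of it. Then press the wide ribbed safety cap of the tall bottle down and, keeping it pressed, twist it counter-clockwise until it is free and lift it off, with the bottle staying down in its bay. Finish still gripping the cap, upright and still, about 5 cm above the open mouth so that drips fall back into the bottle; leave everything else where it stands.

Things in the scene. Friction and masses are not known exactly. Their poses are not given: they have to be found in the camera images.
- chem_box: Grey plastic box, fixed to the bench, 80 mm deep (x), 224 mm wide (y), rim 80 mm high, walls 4 mm. Origin: centre of its underside; x points from its front (tab side) to the hinge side, z up. Three 68 mm square bays in a row along y (centres y = -72, 0, +72 mm; floor z = 4 mm; dividers to z = 62 mm) hold the tall bottle, the short bottle and the measuring cup in any order.
- lid: The box's grey lid, 62 mm deep, 0.28 kg, no latch; with it shut the box is 142 mm high. Origin on the hinge axis, middle of its width; its y is the hinge axis, z up and x to the back while shut.
- lid_angle (a joint): Opening angle of the lid: 0 = shut (so it starts), grows as it opens, 1.90 rad = on its stop. A slightly damped free hinge: let go below about 1.0 rad it falls shut; beyond about 1.1 rad it falls back onto the stop.
- lid_hinge (a point): Fixed point on the lid's hinge axis, middle of the box's width, 80 mm above the bench, 44 mm behind the box's centre; the axis runs along this point's own y (axes as the box).
- lid_tab (a point): Middle of the black lift tab on the lid's front: a block standing 32 mm out of the lid's face, 22 mm wide along the hinge direction (pinch these two sides from above; it can pivot between the fingers), 10 mm thick; this point is 18 mm out of the face. Lid shut: 108 mm above the bench, 102 mm in front of the hinge axis, 28 mm above it. Moves with the lid.
- bottle: Tall white square bottle (64 x 64 mm, shoulder 86 mm high, neck 38 mm across, mouth 116 mm above its underside; 0.6 kg +-25 %), loose in one of the bays with 2 mm play all round; the bay keeps it from turning. Origin: centre of its underside, z up.
- mouth (a point): Centre of the tall bottle's mouth, at the top of its neck; z up.
- cap: Push-and-turn safety cap of the tall bottle: white, ribbed, 57 mm across, 30 mm high, 47 g. Origin: centre of its lower rim, z up its axis. Starts locked, lower rim 99 mm and top 129 mm above the bottle's underside. Pressed at least 4.5 mm down, it turns counter-clockwise seen from above (+ about z) only; it lifts off freely when turned 45 to 140 degrees from the start: aim for 60 to 80.
- cap_press (a joint): How far the cap is pressed down on its inner spring disc: about 0 as it sits locked, 0.0045 m = clear of the locking teeth, 0.007 m = hard stop, -0.002 when off the bottle. The spring pushes back with about 5 N at 0, 10 N at 4.5 mm, 13 N at 7 mm; let up before it is turned free, the cap catches again.
- short_bottle: Bystander in the box: white square bottle, 64 x 64 mm, with a narrow 31 mm screw cap, only 84 mm high in all. Origin: centre of its underside.
- measure: Bystander in the box: clear plastic measuring cup, 58 mm across its rim, 78 mm high. Origin: centre of its underside.
- scrubber: Bystander: hand scrubber with a moulded grip, 59 x 132 x 72 mm, lying on the bench to the left of the box. Origin: centre of its underside.
- scourer_blue: Bystander: flat scouring pad, 68 x 100 x 12 mm, on the bench to the left of the box. Origin: centre of its underside.

How it is judged (in metres and radians):
On the way, in this order (a step that is already met when the one before it is completed fails the run):
1. the lid leans open on its stop, let go of (value of joint lid_angle above 1.8 rad and contact force between the fingers and lid below 0.1 N), for 0.2 s.
2. the safety cap is pressed down on the bottle, still at its locked angle (z of cap in the frame of bottle below 0.0955 m and horizontal distance between cap and mouth below 0.006 m and angle between the x axis of cap and the x axis of bottle, either way round below 0.35 rad), for 0.05 s.
3. the pressed cap is twisted past its locking teeth (z of cap in the frame of bottle below 0.104 m and horizontal distance between cap and mouth below 0.006 m and angle between the x axis of cap and the x axis of bottle, either way round above 0.65 rad), for 0.05 s.
At the end, for the whole second after the job is handed in: The fingers hold the cap still and upright (within 11 degrees), its lower rim 25 to 110 mm above the bottle's mouth and within 30 mm of its axis, touching neither bottle nor box; the lid leans on its stop; the bottle stands in its bay (under 6 mm up); the other things moved under 20 mm (value of joint lid_angle above 1.8 rad and z of cap in the frame of bottle between 0.141 and 0.226 m and horizontal distance between cap and mouth below 0.03 m and angle between cap's own z axis and vertical below 0.2 rad and linear speed of cap below 0.03 m/s and contact force between the fingers and cap above 0.5 N and contact force between cap and bottle below 0.05 N and contact force between cap and chem_box below 0.05 N and z of bottle in the frame of chem_box below 0.01 m and angle between bottle's own z axis and vertical below 0.08 rad and distance of each of short_bottle, measure, scrubber, scourer_blue from where it was at the start of the episode below 0.02 m); the arm keeps its last pose, push and grip.
It fails at once if the bottle is lifted more than 15 mm out of its bay or tipped (z of bottle in the frame of chem_box above 0.019 m or angle between bottle's own z axis and vertical above 0.15 rad).
It fails at once if another thing in the box or on the bench is pushed more than 30 mm away (distance of any of short_bottle, measure, scrubber, scourer_blue from where it was at the start of the episode above 0.03 m).
It also fails if it takes over 58 s, if anything falls off the work surface, if the arm or the gripper's body presses on something with over 40 N, if the wrist force passes 120 N, or if a joint passes its speed limit or range.

### The arm

A 6-joint arm with a two-finger parallel gripper is mounted at the origin on a cart in front of the work surface, level with it; the furniture and walls round the work are solid. World frame = base frame: x ahead of the robot, y to its left, z up, the work surface at z = 0. Lengths are in m, angles in degrees, forces in N, time in s.
With the tool pointing down it reaches from about 0.3 to 0.75 m from the base axis. Payload 8.5 kg.
Tool frame: the origin (TCP) lies on the centre line of the jaws, within the pads' length; the fingertips stand 22 mm ahead of it and the grasp point (between the pads) lies 3 mm ahead of it (env.tip_reach is the distance from the TCP to the fingertips, in m); y points along the fingers, z is the direction in which the jaws open and shut, and the axes are right-handed (so a half turn about y gives the same grasp; the last joint's range is limited). The gripper opens to 85 mm and grips with 20 to 120 N. Pads are 22 mm wide; open, the fingers measure 114 mm over their backs; the gripper's body (76 mm by 85 mm) begins 54 mm behind the grasp point. The pads swing forward as they close: fully open they stand 13 mm farther back than shut.
Start: joints at [62.034, 21.807, 74.336, -0, 83.858, -12.336], TCP at [0.148, 0.53, 0.253] pointing down, gripper open.
Joint ranges: [-178.18, 178.18], [-50.72, 133.34], [12.68, 142.11], [-81.47, 261.47], [9.98, 163.14], [-165.26, 165.26]. Speed limits (degrees/s): [136.94, 136.94, 180, 180, 180, 180].

### API

Orientations are given as a 3x3 rotation matrix whose columns are the frame's x, y, z axes.
In Python, from rig import env, get_image gives the robot as it stands. The module is installed in compiled form; this text tells all that it offers.
- The arm moves only by the tool carry_out, never from a script. Its argument "targets" is a list that holds one entry, the list of rows, each a list of 7 numbers: the closure, from 0 (fully open) to 1 (shut), then the shift along the world's x, y, z in mm, then the turn, a rotation vector about the world's x, y, z in degrees. In form: [[[claw, dx, dy, dz, ax, ay, az], ...]]. A call has 1 to 20 rows; each row is the pose to reach, as a shift and turn from the pose commanded when the call began; what a row does not reach only later rows make up. A row lasts 1/12 s, in which the tool goes at most 41.7 mm and 7.16 degrees, less where a joint would pass 70% of its speed; a pose out of reach is approached as far as the arm can. A call with a gripper value outside its range is refused whole. The fingers move at their own pace and stop on an object; "squeeze" is the grip in N (left out, the last holds). Time passes only in rows, so rows that repeat a pose let the fingers close. It gives the time, the measured TCP pose, the force and the opening at its end, in the units of the state.
- env.observe(): the state, without advancing time (a new reading comes with each control period).
- get_image(name): name is "scene" or "top" or "wrist"; returns a dict with "img" (384x512x3 uint8, red, green, blue), "fx", "fy", "cx", "cy" (pixels), "k1" (the pictures are not rectified: a ray, as slopes to the right and down, at radius r is drawn at 1 + k1 r^2 times it, then the intrinsics apply), "rvec" (rotation vector, rad) and "tvec" (3), from world to camera coordinates, as OpenCV has them. Camera axes: x right, y down, z forward; pixel columns grow to the right and rows downward; lengths in m; the calibration is good to about 2 mm. A picture is of the moment at which its call begins. There is no depth.
- env.close_job(): hands the job in, once; it reports no verdict.
The state is a dict: "time_s": time; "q": joint angles; "qvel": joint speeds; "joint_efforts": joint torques, N m; "position": TCP position; "tool_rot": TCP orientation; "ft_force": force on the tool from outside, world axes, zero at the start; "wrist_torque": the same for the moment, N m; "grip_width": finger opening in m.
Only numpy, scipy, OpenCV 4.12 (cv2) and the standard library are available. Lean on these libraries where they do the work, as an engineer would, in place of code of your own. Each camera call takes 0.05 s, during which the arm holds its last target.

## Working session

There is one attempt and no reset: what is moved stays moved. The work goes in short steps, Python scripts to look and compute and a tool call to move; the robot and the scene stay as the last step left them, time stands still between calls to the robot, and variables do not carry over. Pictures are saved under pics/ and viewed, and the job is handed in when it is done.

Besides the shell and the picture viewer there is one more tool, called as name([rows], argument=value, ...), one row to a line, values as JSON. carry_out: Moves the arm, as the interface text tells. Its arguments: {"type":"object","properties":{"targets":{"type":"array"},"squeeze":{"type":"number"}},"required":["targets"]}

```bash
mkdir -p pics; python3 - <<'E'
from rig import env,get_image
import cv2,numpy as np
s=env.observe()
for k,v in s.items(): print(k,np.round(v,4).tolist())
print(env.tip_reach)
for n in ("scene","top","wrist"):
    d=get_image(n); cv2.imwrite(f"pics/{n}0.png",d["img"][:,:,::-1])
    print(n,[ (k,np.round(d[k],4).tolist()) for k in d if k!="img"])
E
```

```text
time_s 0.0
q [62.0319, 21.8412, 74.3834, 0.0025, 83.8571, -12.3365]
qvel [-0.0057, -0.0057, -0.0125, -0.0407, -0.0809, 0.0283]
joint_efforts [0.0008, -44.8459, -23.1282, -0.0001, 0.0047, -0.0]
position [0.1481, 0.5294, 0.2527]
tool_rot [[0.963, -0.0007, 0.2695], [-0.2695, -0.0012, 0.963], [-0.0003, -1.0, -0.0014]]
ft_force [-0.0177, 0.1457, -0.7]
wrist_torque [-0.036, -0.046, -0.0048]
grip_width 0.0854
0.022
scene [('fx', 378.1277), ('fy', 378.1277), ('cx', 251.9349), ('cy', 189.7), ('k1', -0.1254), ('rvec', [2.1936, -0.6592, 0.3339]), ('tvec', [-0.4657, 0.1862, 0.7682])]
top [('fx', 480.0271), ('fy', 480.0271), ('cx', 252.2317), ('cy', 189.8889), ('k1', -0.0103), ('rvec', [2.1568, -2.2094, 0.0726]), ('tvec', [-0.0784, 0.4998, 1.2033])]
wrist [('fx', 285.3342), ('fy', 285.3342), ('cx', 253.7705), ('cy', 194.2466), ('k1', -0.0346), ('rvec', [-2.3127, -1.7553, -0.2509]), ('tvec', [-0.5498, -0.0379, 0.379])]
```

View pics/scene0.png

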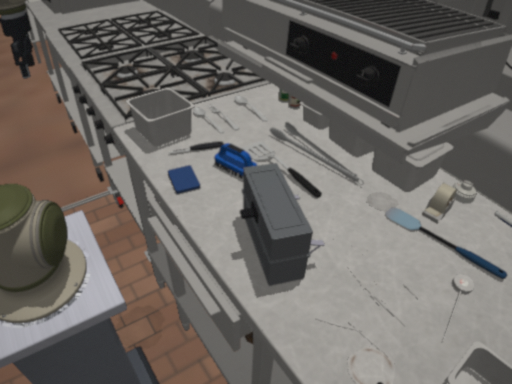

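View pics/top0.png

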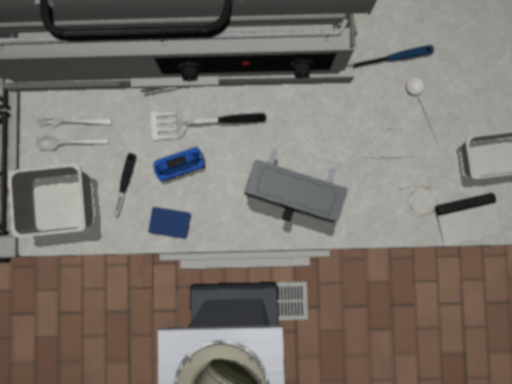

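View pics/wrist0.png

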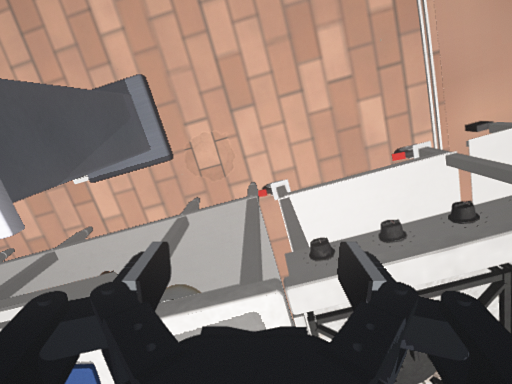

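```bash
cat > h.py <<'E'
import numpy as np,cv2
from rig import env,get_image
def cam(d):
    K=np.array([[d["fx"],0,d["cx"]],[0,d["fy"],d["cy"]],[0,0,1.]]); D=np.array([d["k1"],0,0,0,0.])
    return K,D,np.array(d["rvec"],float).reshape(3),np.array(d["tvec"],float).reshape(3)
def proj(d,P):
    K,D,r,t=cam(d); return cv2.projectPoints(np.asarray(P,float).reshape(-1,3),r,t,K,D)[0].reshape(-1,2)
def ray(d,uv):
    K,D,r,t=cam(d); R=cv2.Rodrigues(r)[0]
    n=cv2.undistortPoints(np.array([[uv]],float),K,D).reshape(2)
    return -R.T@t, R.T@np.array([n[0],n[1],1.])
def atz(d,uv,z):
    c,v=ray(d,uv); return c+v*(z-c[2])/v[2]
E
python3 - <<'E'
from h import *
for n,(x0,y0,x1,y1) in dict(top=(225,140,375,250),scene=(225,150,345,290)).items():
    im=cv2.imread(f"pics/{n}0.png")[y0:y1,x0:x1]
    f=5 if n=="top" else 4
    im=cv2.convertScaleAbs(cv2.resize(im,None,fx=f,fy=f,interpolation=cv2.INTER_CUBIC),alpha=1.8,beta=0)
    cv2.imwrite(f"pics/{n}0z.png",im)
d=get_image("top")
for uv in [(288,213),(252,165),(0,0),(512,384),(268,92),(268,240)]: print(uv,atz(d,uv,0.14).round(3),atz(d,uv,0).round(3))
E
```

```text
(288, 213) [ 0.434 -0.171  0.14 ] [ 0.437 -0.181  0.   ]
(252, 165) [ 0.546 -0.092  0.14 ] [ 0.564 -0.091  0.   ]
(0, 0) [0.955 0.496 0.14 ] [1.024 0.572 0.   ]
(512, 384) [ 0.042 -0.659  0.14 ] [-0.006 -0.731  0.   ]
(268, 92) [ 0.716 -0.133  0.14 ] [ 0.755 -0.138  0.   ]
(268, 240) [ 0.374 -0.124  0.14 ] [ 0.369 -0.128  0.   ]
```

View pics/top0z.png

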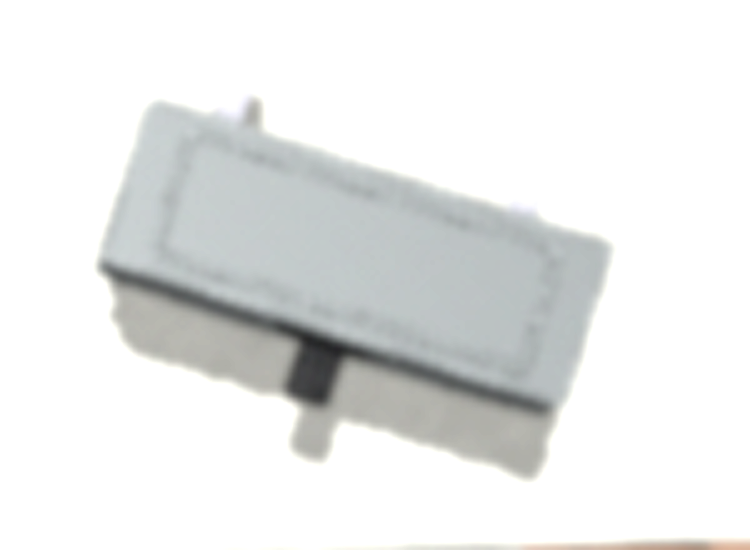

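View pics/scene0z.png

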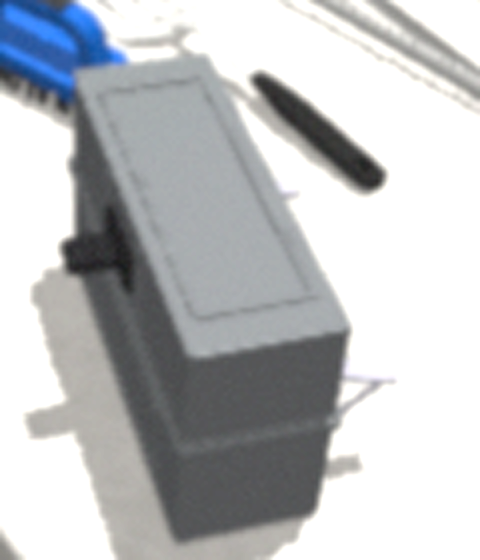

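```bash
cat >> h.py <<'E'
def boxT(p):
    c,s=np.cos(p[2]),np.sin(p[2]); return np.array([[c,-s,0],[s,c,0],[0,0,1]]),np.array([p[0],p[1],0.])
def b2w(p,P):
    R,t=boxT(p); return np.asarray(P,float).reshape(-1,3)@R.T+t
E
python3 - <<'E'
from h import *
from scipy.optimize import least_squares
t=get_image("top"); s=get_image("scene")
H=.142
TP=[(.04,.112,H),(.04,-.112,H),(-.04,-.112,H),(-.04,.112,H),(-.072,0,.108)]
TU=np.array([(255,161),(346.6,189),(335,221.6),(245,192.4),(287,219.8)])
SP=[(-.04,.112,H),(.04,.112,H),(.04,-.112,H),(-.04,-.112,H),(-.04,-.112,0),(.04,-.112,0)]
SU=np.array([(244.5,168),(277,164.2),(312,232.5),(272.5,238.8),(270,285),(303.8,278)])
def f(p): return np.r_[(proj(t,b2w(p,TP))-TU)[:4].ravel(),(proj(s,b2w(p,SP))-SU).ravel()]
r=least_squares(f,[.47,-.17,-.3],loss="soft_l1")
print(r.x,np.rad2deg(r.x[2])); print(r.fun.reshape(-1,2).round(1))
print((proj(t,b2w(r.x,TP[4]))-TU[4]))
for w,d,P in(("top",t,0),("scene",s,0)):
    im=cv2.imread(f"pics/{w}0.png")
    im=cv2.resize(im,None,fx=4,fy=4)
    e=[(.04,.112,H),(.04,-.112,H),(-.04,-.112,H),(-.04,.112,H),(.04,.112,H),(.04,.112,0),(.04,-.112,0),(-.04,-.112,0),(-.04,.112,0),(.04,.112,0)]
    q=(proj(d,b2w(r.x,e))*4+1.5).astype(int); cv2.polylines(im,[q],False,(0,0,255),1)
    tb=[(-.072,.011,.108),(-.072,-.011,.108),(-.04,-.011,.108),(-.04,.011,.108)]
    cv2.polylines(im,[(proj(d,b2w(r.x,tb))*4+1.5).astype(int)],True,(0,255,0),1)
    m=q.mean(0).astype(int); im=im[max(0,m[1]-280):m[1]+280,m[0]-280:m[0]+280]
    cv2.imwrite(f"pics/{w}fit.png",im)
R,tt=boxT(r.x); print(b2w(r.x,[(-.058,0,.108),(.044,0,.08)]).round(4))
E
```

```text
[ 0.48512072 -0.19132854 -0.33661   ] -19.28633229962572
[[-0.1 -2. ]
 [ 1.8 -0.1]
 [ 3.   0.7]
 [-0.8 -0.3]
 [-1.9 -1.3]
 [-0.3 -2.2]
 [ 1.3 -1.2]
 [-0.6  0.2]
 [-1.9  0.9]
 [ 0.8  0.1]]
[[-1.25351712  0.88737728]]
[[ 0.4304 -0.1722  0.108 ]
 [ 0.5267 -0.2059  0.08  ]]
```

View pics/topfit.png

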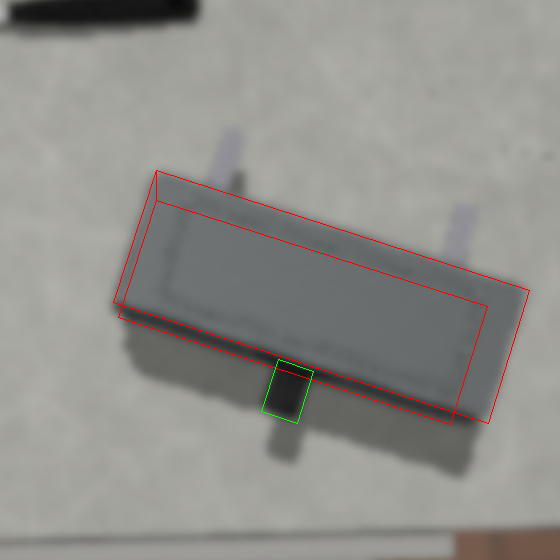

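View pics/scenefit.png

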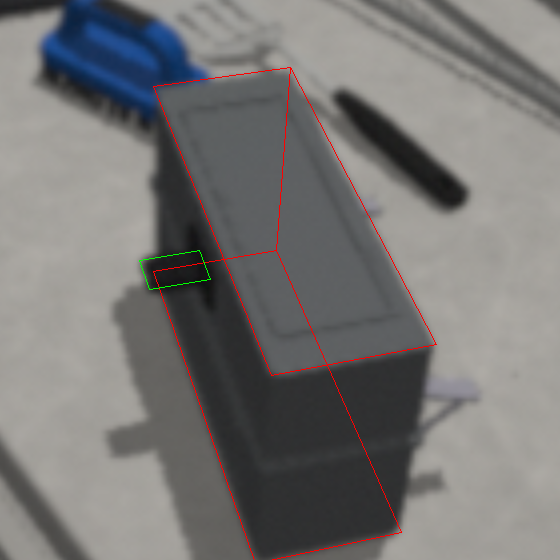

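```bash
python3 - <<'E'
from h import *
from scipy.optimize import least_squares
t=get_image("top"); s=get_image("scene")
H=.142
TU=np.array([(255,162.5),(346.6,189),(335,221.8),(245,192.6),(287,219.8)])
SU=np.array([(244.5,168),(277,164.2),(312,232.5),(272.5,238.8),(270,285),(303.8,278)])
def f(p):
    a,b,c=p[3:6]
    TP=[(b,c,H),(b,-c,H),(-a,-c,H),(-a,c,H),(-.072,0,.113)]
    SP=[(-a,c,H),(b,c,H),(b,-c,H),(-a,-c,H),(-.04,-.112,0),(.04,-.112,0)]
    return np.r_[(proj(t,b2w(p,TP))-TU).ravel(),(proj(s,b2w(p,SP))-SU).ravel()]
r=least_squares(f,[.47,-.17,-.3,.04,.04,.112],x_scale=.01)
print(r.x,np.rad2deg(r.x[2])); print(r.fun.reshape(-1,2).round(1))
print(b2w(r.x,[(-.058,0,.108),(.044,0,.08)]).round(4))
E
```

```text
[ 0.48656051 -0.19241075 -0.33562286  0.04079458  0.03523734  0.10893759] -19.229773398644866
[[ 1.  -1.7]
 [ 0.3  0.8]
 [ 2.1 -0.2]
 [ 0.8 -0.3]
 [-0.6  0.3]
 [-1.1 -0.4]
 [-1.1 -1.1]
 [-0.7 -1.9]
 [-0.4 -0.9]
 [-1.   1. ]
 [ 1.7  0.2]]
[[ 0.4318 -0.1733  0.108 ]
 [ 0.5281 -0.2069  0.08  ]]
```

carry_out([
  [[0, 20, -30, 0, 0, 0, 0], [0, 40, -60, 0, 0, 0, 0], [0, 60, -90, 0, 0, 0, 0], [0, 80, -120, 0, 0, 0, 0], [0, 100, -150, 0, 0, 0, 0], [0, 120, -180, 0, 0, 0, -1], [0, 140, -210, 0, 0, 0, -1], [0, 160, -240, 0, 0, 0, -2], [0, 180, -270, 0, 0, 0, -2], [0, 197, -305, 0, 0, 0, -3], [0, 205, -340, 0, 0, 0, -3], [0, 213, -375, 0, 0, 0, -3.6], [0, 221, -410, 0, 0, 0, -3.6], [0, 228, -445, 0, 0, 0, -3.6], [0, 234, -480, 0, 0, 0, -3.6], [0, 238, -515, 0, 0, 0, -3.6], [0, 240, -550, 0, 0, 0, -3.6], [0, 240, -585, 0, 0, 0, -3.6], [0, 240, -615, 0, 0, 0, -3.6], [0, 240, -640, 0, 0, 0, -3.6]],
])

```text
time_s: 2.07
position: [0.3879, -0.1125, 0.2534]
tool_rot: [[0.944, 0.0, 0.331], [-0.331, -0.0, 0.944], [0.0, -1.0, -0.0]]
ft_force: [0.7, -0.3, 0.4]
grip_width: 0.0855
```

```bash
python3 - <<'E'
from h import *
print(env.observe()["position"])
d=get_image("wrist"); cv2.imwrite("pics/wrist1.png",d["img"][:,:,::-1])
d=get_image("scene"); cv2.imwrite("pics/scene1.png",d["img"][:,:,::-1])
E
```

```text
[ 0.38791682 -0.11251343  0.25344139]
```

View pics/wrist1.png

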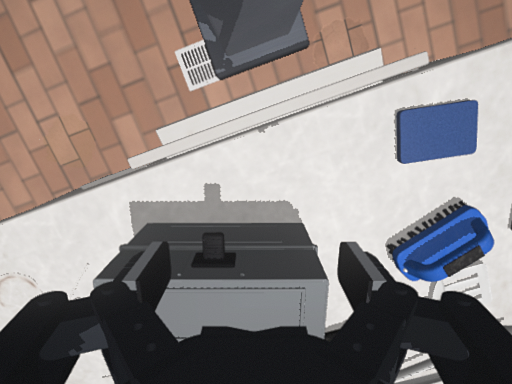

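View pics/scene1.png

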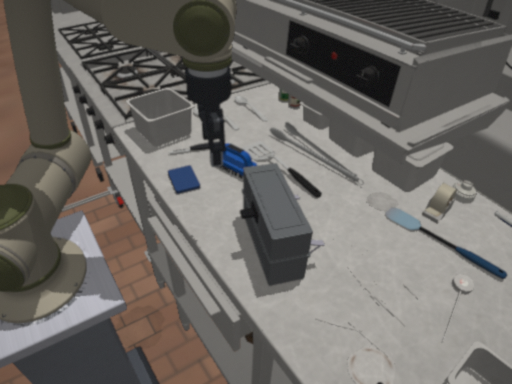

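```bash
python3 - <<'E'
import cv2
im=cv2.imread("pics/wrist1.png")[205:335,85:335]
cv2.imwrite("pics/w1z.png",cv2.convertScaleAbs(cv2.resize(im,None,fx=3.2,fy=3.2,interpolation=cv2.INTER_CUBIC),alpha=1.6,beta=20))
E
```

```text
(no output)
```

View pics/w1z.png

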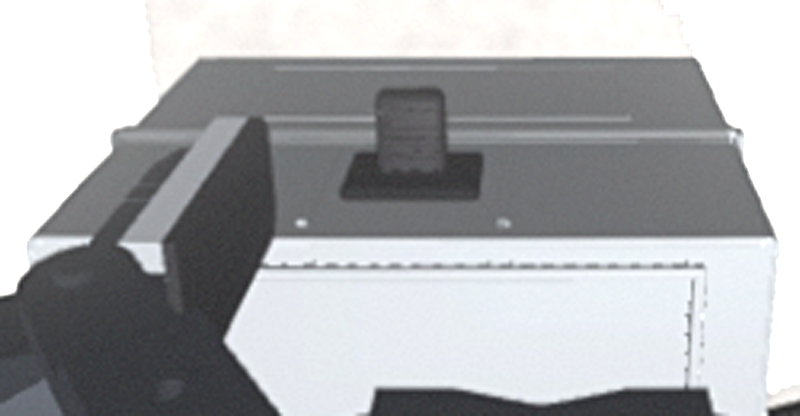

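```bash
python3 - <<'E'
from h import *
from scipy.optimize import least_squares
d=get_image("wrist")
P=[(-.04,-.112,0),(-.04,.112,0),(-.04,-.112,.142),(-.04,.112,.142),(-.072,-.011,.113),(-.072,.011,.113)]
U=np.array([(200,58),(697,58),(30,238),(776,240),(377,90),(446,90)])/3.2+[85,205]
f=lambda p:(proj(d,b2w(p,P))-U).ravel()
r=least_squares(f,[.486,-.19,-.33],x_scale=.01)
print(r.x,np.rad2deg(r.x[2]));print(r.fun.reshape(-1,2).round(1))
print(b2w(r.x,[(-.058,0,.108),(.044,0,.08)]).round(4))
R,t=boxT(r.x);print(R.round(4))
E
```

```text
[ 0.48878079 -0.19131729 -0.3387493 ] -19.408905033484068
[[-1.4 -0.9]
 [ 1.7 -0.9]
 [-2.1 -0.8]
 [ 2.7 -0.8]
 [-0.7  1.9]
 [-0.2  1.9]]
[[ 0.4341 -0.172   0.108 ]
 [ 0.5303 -0.2059  0.08  ]]
[[ 0.9432  0.3323  0.    ]
 [-0.3323  0.9432  0.    ]
 [ 0.      0.      1.    ]]
```

```bash
python3 - <<'E'
from h import *
d=get_image("wrist"); s=env.observe(); R=np.array(s["tool_rot"]); p=np.array(s["position"])
im=cv2.resize(cv2.imread("pics/wrist1.png"),None,fx=1.5,fy=1.5)
for a,c in((.022,(0,0,255)),(.009,(0,255,0)),(-.02,(255,0,0))):
  for sg in(1,-1):
    P=[p+R@np.array([x,a,sg*.0427]) for x in(-.011,.011)]
    q=proj(d,P)*1.5; cv2.line(im,tuple(map(int,q[0])),tuple(map(int,q[1])),c,2)
cv2.imwrite("pics/w1t.png",im)
print(R.T@(ray(d,(250,190))[0]-p))
E
```

```text
[-0.07001936 -0.12106061 -0.00055611]
```

View pics/w1t.png

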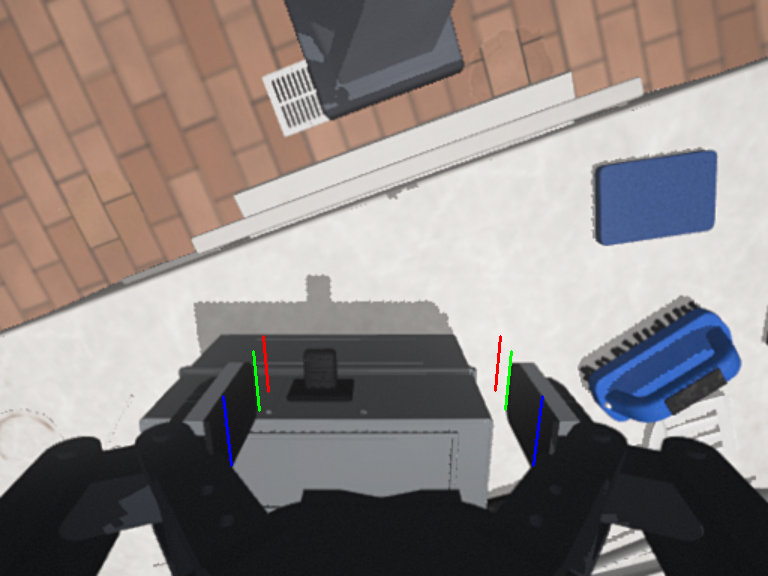

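carry_out([
  [[0, 15, -20, -10, 0, 0, 0], [0, 30, -40, -20, 0, 0, 0], [0, 44, -59, -30, 0, 0, 0], [0, 44, -59, -50, 0, 0, 0], [0, 44, -59, -70, 0, 0, 0], [0, 44, -59, -90, 0, 0, 0], [0, 44, -59, -105, 0, 0, 0], [0, 44, -59, -115, 0, 0, 0], [0, 44, -59, -115, 0, 0, 0], [0, 44, -59, -115, 0, 0, 0]],
], squeeze=40)

```text
time_s: 3.1
position: [0.4323, -0.1684, 0.1385]
tool_rot: [[0.945, -0.0, 0.328], [-0.328, 0.0, 0.945], [-0.001, -1.0, 0.0]]
ft_force: [0.3, 0.5, 0.0]
grip_width: 0.0856
```

```bash
python3 - <<'E'
from h import *
print(env.observe()["position"])
d=get_image("wrist"); cv2.imwrite("pics/wrist2.png",d["img"][:,:,::-1])
E
```

```text
[ 0.43233241 -0.16837816  0.13846327]
```

View pics/wrist2.png

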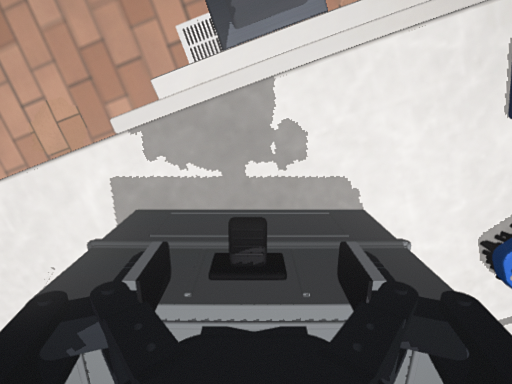

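carry_out([
  [[0, -0.5, -2.5, -10, 0, 0, 0], [0, -0.5, -2.5, -19, 0, 0, 0], [0, -0.5, -2.5, -19, 0, 0, 0], [1, -0.5, -2.5, -19, 0, 0, 0], [1, -0.5, -2.5, -19, 0, 0, 0], [1, -0.5, -2.5, -19, 0, 0, 0], [1, -0.5, -2.5, -19, 0, 0, 0], [1, -0.5, -2.5, -19, 0, 0, 0], [1, -0.5, -2.5, -19, 0, 0, 0], [1, -0.5, -2.5, -19, 0, 0, 0], [1, -0.5, -2.5, -19, 0, 0, 0], [1, -0.5, -2.5, -19, 0, 0, 0], [1, -0.5, -2.5, -19, 0, 0, 0], [1, -0.5, -2.5, -19, 0, 0, 0]],
], squeeze=40)

```text
time_s: 4.32
position: [0.4317, -0.172, 0.1198]
tool_rot: [[0.944, 0.0, 0.329], [-0.329, -0.001, 0.944], [0.001, -1.0, -0.0]]
ft_force: [-1.4, -0.2, 5.5]
grip_width: 0.0208
```

```bash
python3 - <<'E'
from h import *
s=env.observe(); print(s["position"],s["ft_force"],s["wrist_torque"])
d=get_image("wrist"); cv2.imwrite("pics/wrist3.png",d["img"][:,:,::-1])
d=get_image("scene"); cv2.imwrite("pics/scene3.png",cv2.resize(d["img"][120:310,160:400,::-1],None,fx=3,fy=3))
E
```

```text
[ 0.43174613 -0.17202162  0.11979285] [-1.39282623 -0.22703955  5.50750867] [-0.06075046  0.24023623  0.00530178]
```

View pics/wrist3.png

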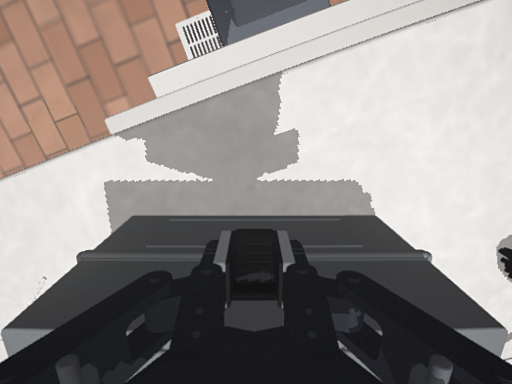

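View pics/scene3.png

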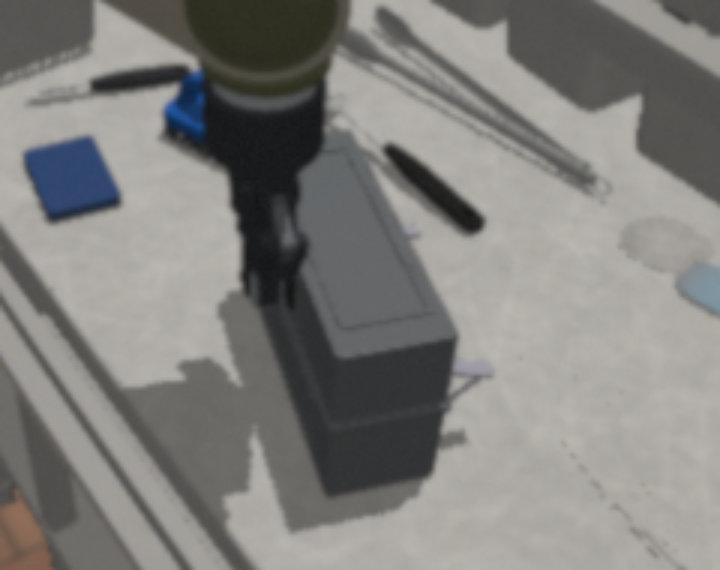

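```bash
python3 - <<'E'
import numpy as np
r=np.hypot(102,28);p0=np.arctan2(28,102)
for th in [3]+list(range(8,97,5)):
    p=p0+np.deg2rad(th);b=102-r*np.cos(p);z=r*np.sin(p)-28
    print(th,round(np.deg2rad(th),2),np.round([b*.9435,-b*.3313,z],1).tolist())
E
```

```text
3 0.05 [1.5, -0.5, 5.3]
8 0.14 [4.6, -1.6, 13.9]
13 0.23 [8.4, -3.0, 22.2]
18 0.31 [12.9, -4.5, 30.1]
23 0.4 [18.0, -6.3, 37.6]
28 0.49 [23.7, -8.3, 44.6]
33 0.58 [29.9, -10.5, 51.0]
38 0.66 [36.7, -12.9, 56.9]
43 0.75 [43.9, -15.4, 62.0]
48 0.84 [51.5, -18.1, 66.5]
53 0.93 [59.4, -20.9, 70.3]
58 1.01 [67.6, -23.8, 73.3]
63 1.1 [76.1, -26.7, 75.6]
68 1.19 [84.7, -29.7, 77.1]
73 1.27 [93.4, -32.8, 77.7]
78 1.36 [102.1, -35.8, 77.6]
83 1.45 [110.7, -38.9, 76.7]
88 1.54 [119.3, -41.9, 74.9]
93 1.62 [127.7, -44.8, 72.4]
```

carry_out([
  [[1, 1.5, -0.5, 5.3, 0, 0, 0], [1, 4.6, -1.6, 13.9, 0, 0, 0], [1, 8.4, -3, 22.2, 0, 0, 0], [1, 12.9, -4.5, 30.1, 0, 0, 0], [1, 18, -6.3, 37.6, 0, 0, 0], [1, 23.7, -8.3, 44.6, 0, 0, 0], [1, 29.9, -10.5, 51, 0, 0, 0], [1, 36.7, -12.9, 56.9, 0, 0, 0], [1, 43.9, -15.4, 62, 0, 0, 0], [1, 43.9, -15.4, 62, 0, 0, 0]],
], squeeze=40)

```text
time_s: 5.25
position: [0.4758, -0.1874, 0.1811]
tool_rot: [[0.944, -0.002, 0.329], [-0.329, 0.001, 0.944], [-0.002, -1.0, 0.0]]
ft_force: [3.0, -0.5, 0.1]
grip_width: 0.0209
```

```bash
python3 - <<'E'
from h import *
s=env.observe(); print(s["position"],s["ft_force"],s["wrist_torque"])
d=get_image("wrist"); cv2.imwrite("pics/wrist4.png",d["img"][:,:,::-1])
d=get_image("scene"); cv2.imwrite("pics/scene4.png",cv2.resize(d["img"][120:310,160:400,::-1],None,fx=3,fy=3))
E
```

```text
[ 0.4758128  -0.18738873  0.18105746] [ 3.02581249 -0.50044729  0.05210174] [-0.08916531 -0.14312436  0.1333668 ]
```

View pics/scene4.png

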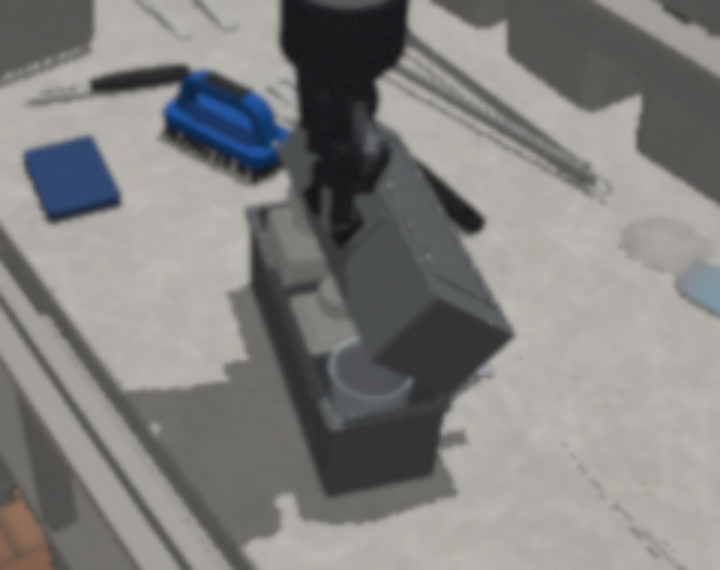

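View pics/wrist4.png

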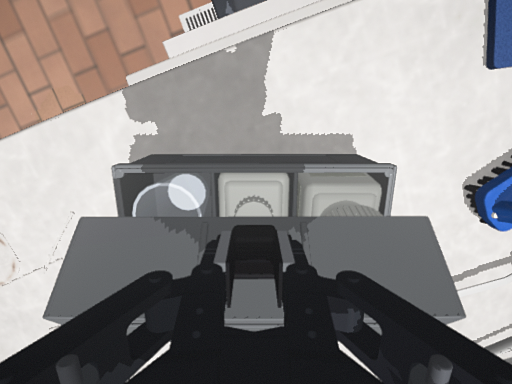

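carry_out([
  [[1, 7.6, -2.7, 4.5, 0, 0, 0], [1, 15.5, -5.5, 8.3, 0, 0, 0], [1, 23.7, -8.4, 11.3, 0, 0, 0], [1, 32.2, -11.3, 13.6, 0, 0, 0], [1, 40.8, -14.3, 15.1, 0, 0, 0], [1, 49.5, -17.4, 15.7, 0, 0, 0], [1, 58.2, -20.4, 15.6, 0, 0, 0], [1, 66.8, -23.5, 14.7, 0, 0, 0], [1, 75.4, -26.5, 12.9, 0, 0, 0], [1, 75.4, -26.5, 12.9, 0, 0, 0], [0.3, 75.4, -26.5, 12.9, 0, 0, 0], [0.3, 75.4, -26.5, 12.9, 0, 0, 0], [0.3, 75.4, -26.5, 12.9, 0, 0, 0], [0.3, 75.4, -26.5, 12.9, 0, 0, 0], [0.3, 75.4, -26.5, 20, 0, 0, 0], [0.3, 75.4, -26.5, 35, 0, 0, 0], [0.3, 75.4, -26.5, 55, 0, 0, 0], [0.3, 75.4, -26.5, 75, 0, 0, 0], [0.3, 75.4, -26.5, 75, 0, 0, 0]],
], squeeze=40)

```text
time_s: 6.93
position: [0.5519, -0.2143, 0.261]
tool_rot: [[0.944, 0.006, 0.329], [-0.329, -0.004, 0.944], [0.007, -1.0, -0.002]]
ft_force: [0.3, -0.0, 1.0]
grip_width: 0.0597
```

```bash
python3 - <<'E'
from h import *
s=env.observe(); print(s["position"],s["ft_force"],s["wrist_torque"])
d=get_image("wrist"); cv2.imwrite("pics/wrist5.png",d["img"][:,:,::-1])
d=get_image("scene"); cv2.imwrite("pics/scene5.png",cv2.resize(d["img"][120:310,160:400,::-1],None,fx=3,fy=3))
E
```

```text
[ 0.55190675 -0.21430636  0.26095629] [ 0.27235488 -0.04361954  1.01166591] [ 0.04539751 -0.01854505  0.01713497]
```

View pics/scene5.png

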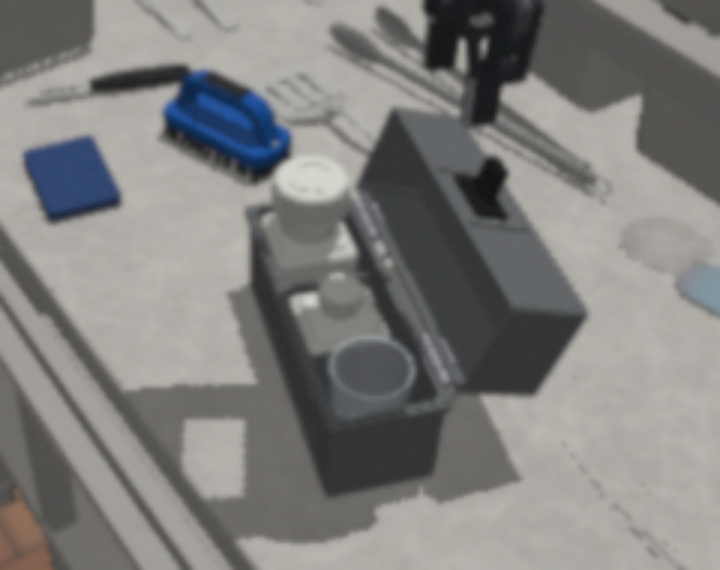

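View pics/wrist5.png

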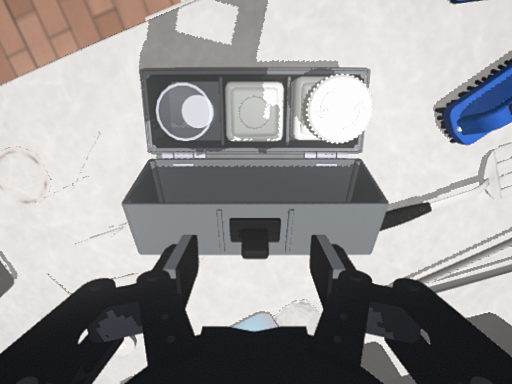

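```bash
python3 - <<'E'
import cv2
im=cv2.imread("pics/wrist5.png")[55:165,130:390]
cv2.imwrite("pics/w5z.png",cv2.convertScaleAbs(cv2.resize(im,None,fx=3,fy=3,interpolation=cv2.INTER_CUBIC),alpha=.8,beta=0))
im=cv2.imread("pics/wrist5.png")[60:160,280:390]
cv2.imwrite("pics/w5y.png",cv2.convertScaleAbs(cv2.resize(im,None,fx=6,fy=6,interpolation=cv2.INTER_CUBIC),alpha=.8,beta=0))
E
```

```text
(no output)
```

View pics/w5z.png

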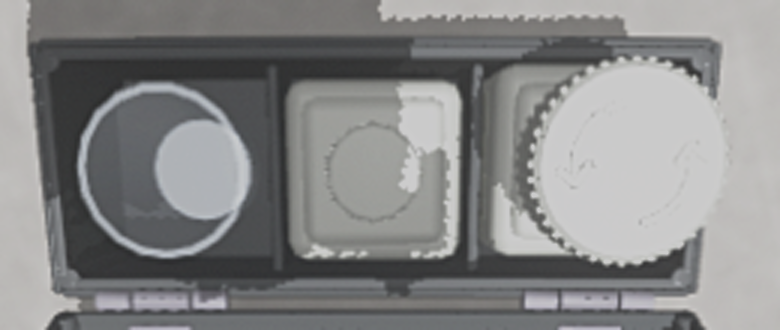

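View pics/w5y.png

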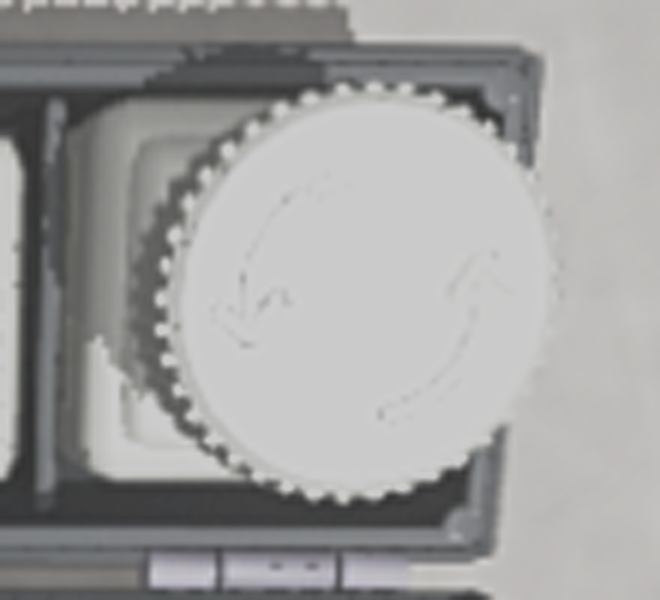

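```bash
python3 - <<'E'
from h import *
d=get_image("wrist"); print(atz(d,(340.8,109.2),.133), env.observe()["q"])
# fit circle of top
th=np.linspace(0,2*np.pi,60)
for r in(.027,.0285):
  c=atz(d,(340.8,109.2),.133)
  q=proj(d,np.c_[c[0]+r*np.cos(th),c[1]+r*np.sin(th),np.full(60,.133)])
  print(((q.min(0)-[280,60])*6).round(),((q.max(0)-[280,60])*6).round())
E
```

```text
[ 0.50712483 -0.12181326  0.133     ] [-3.26729843e+01  2.58642421e+01  6.72316523e+01 -1.88686488e-03
  8.69267766e+01 -1.03439400e+02]
[170.  87.] [559. 492.]
[159.  75.] [570. 503.]
```

carry_out([
  [[0, -6, 13, 0, 0, 0, -5], [0, -12, 26, 0, 0, 0, -10], [0, -18, 39, 0, 0, 0, -15], [0, -24, 52, -5, 0, 0, -20], [0, -30, 65, -12, 0, 0, -25], [0, -36, 78, -20, 0, 0, -30], [0, -43, 92, -31, 0, 0, -35], [0, -43, 92, -31, 0, 0, -35], [0, -43, 92, -31, 0, 0, -35], [0, -43, 92, -31, 0, 0, -35]],
], squeeze=60)

```text
time_s: 7.92
position: [0.5083, -0.1223, 0.2254]
tool_rot: [[0.586, 0.0, 0.81], [-0.81, -0.0, 0.586], [0.0, -1.0, -0.0]]
ft_force: [-0.3, -0.2, -0.4]
grip_width: 0.0853
```

```bash
python3 - <<'E'
from h import *
s=env.observe(); print(s["position"],s["ft_force"],s["q"],s["tool_rot"])
d=get_image("wrist"); cv2.imwrite("pics/wrist6.png",d["img"][:,:,::-1])
cv2.imwrite("pics/w6z.png",cv2.convertScaleAbs(cv2.resize(d["img"][180:340,160:360,::-1],None,fx=4,fy=4,interpolation=cv2.INTER_CUBIC)[:600],alpha=.8,beta=0))
d=get_image("scene"); cv2.imwrite("pics/scene6.png",cv2.resize(d["img"][120:310,160:400,::-1],None,fx=3,fy=3))
E
```

```text
[ 0.50832591 -0.12228937  0.22538344] [-0.29245304 -0.20132677 -0.35731806] [-2.65095679e+01  2.03924916e+01  8.14243437e+01 -1.04337849e-02
  7.81736702e+01 -6.23854262e+01] [[ 5.86061214e-01  6.87344926e-05  8.10266777e-01]
 [-8.10266747e-01 -2.33464370e-04  5.86061212e-01]
 [ 2.29451043e-04 -9.99999970e-01 -8.11311386e-05]]
```

View pics/wrist6.png

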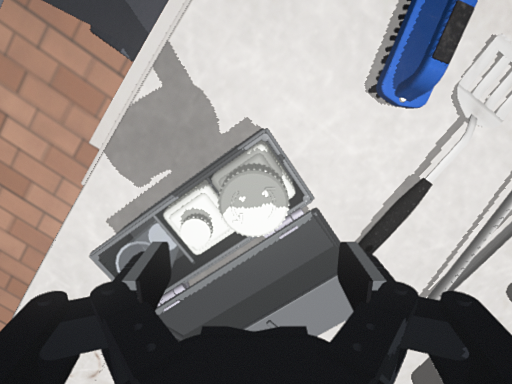

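View pics/w6z.png

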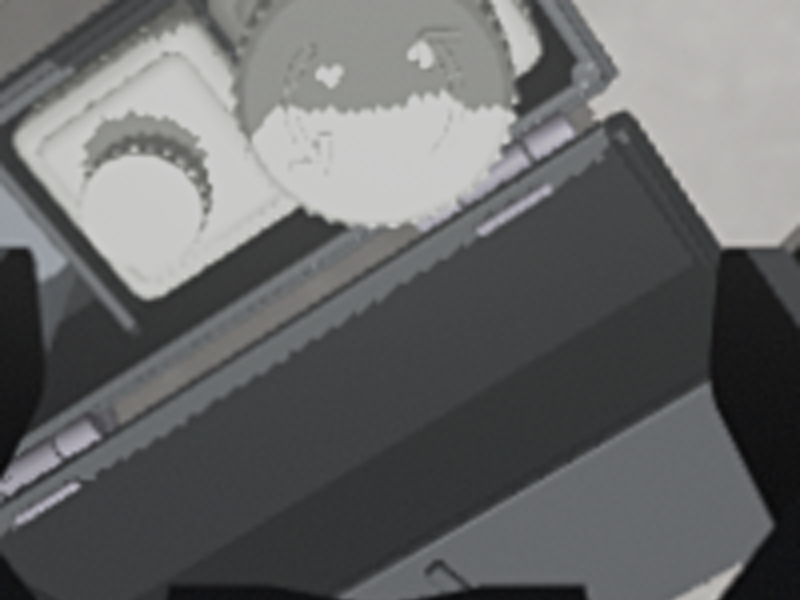

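View pics/scene6.png

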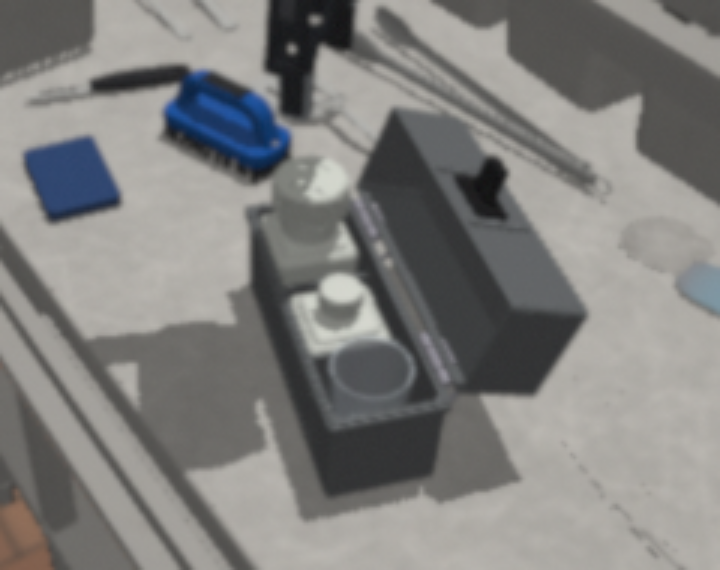

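```bash
python3 - <<'E'
from h import *
im=cv2.imread("pics/wrist6.png")[155:245,205:305]
big=cv2.convertScaleAbs(cv2.resize(im,None,fx=6,fy=6,interpolation=cv2.INTER_CUBIC),alpha=.9,beta=0)
d=get_image("wrist")
th=np.linspace(0,2*np.pi,80)
for c,col in(((.5071,-.1218),(0,0,255)),((.509,-.123),(0,200,0))):
    q=proj(d,np.c_[c[0]+.0285*np.cos(th),c[1]+.0285*np.sin(th),np.full(80,.133)])
    cv2.polylines(big,[((q-[205,155])*6+2.5).astype(int)],True,col,1)
cv2.imwrite("pics/w6y.png",big)
E
```

```text
(no output)
```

View pics/w6y.png

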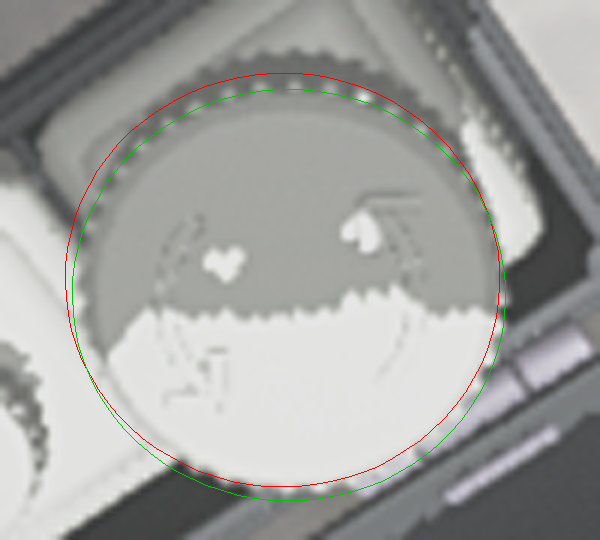

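```bash
python3 - <<'E'
from h import *
th=np.linspace(0,2*np.pi,80)
for n,(x0,y0,w,h) in dict(scene=(240,160,55,55),top=(225,140,130,100)).items():
    d=get_image(n); im=d["img"][y0:y0+h,x0:x0+w,::-1]
    f=10 if n=="scene" else 6
    big=cv2.resize(im,None,fx=f,fy=f,interpolation=cv2.INTER_CUBIC)
    c=(.509,-.123)
    for z in(.133,.103):
        q=proj(d,np.c_[c[0]+.0285*np.cos(th),c[1]+.0285*np.sin(th),np.full(80,z)])
        cv2.polylines(big,[((q-[x0,y0])*f+f/2-.5).astype(int)],True,(0,0,255),1)
    cv2.imwrite(f"pics/{n}6y.png",big)
E
```

```text
(no output)
```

View pics/scene6y.png

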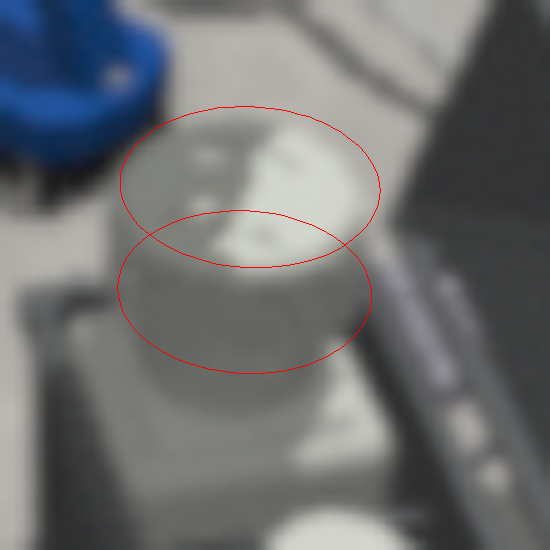

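View pics/top6y.png

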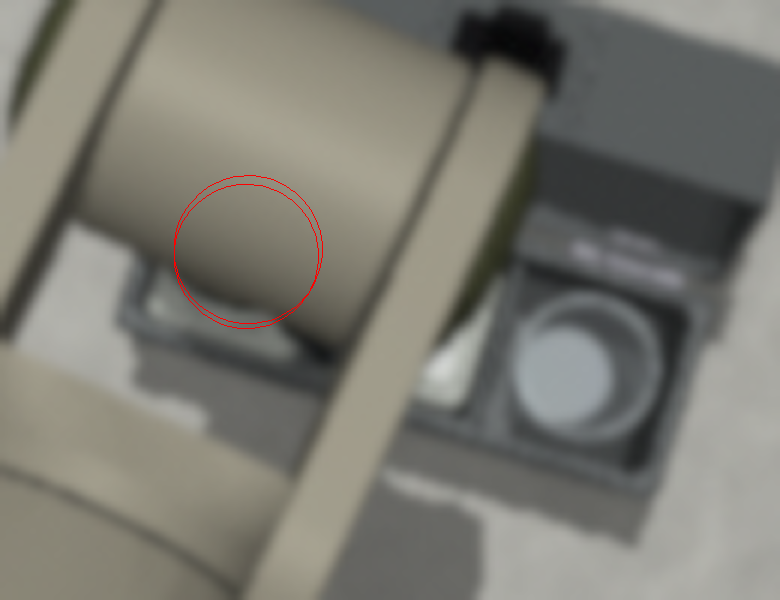

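carry_out([
  [[0, 0, 0, 0, 0, 0, 7], [0, 0, 0, 0, 0, 0, 14], [0, 0, 0, 0, 0, 0, 21], [0, 0, 0, 0, 0, 0, 28], [0, 0, 0, 0, 0, 0, 35], [0, 0, 0, 0, 0, 0, 42], [0, 0, 0, 0, 0, 0, 49], [0, 0, 0, 0, 0, 0, 56], [0, 0, 0, 0, 0, 0, 63], [0, 0, 0, 0, 0, 0, 70], [0, 0, 0, 0, 0, 0, 75], [0, 0, 0, 0, 0, 0, 75], [0, 0, 0, 0, 0, 0, 75], [0, 0, 0, 0, 0, 0, 75]],
])

```text
time_s: 9.33
position: [0.508, -0.1219, 0.2254]
tool_rot: [[0.936, 0.0, -0.352], [0.352, -0.0, 0.936], [0.0, -1.0, -0.0]]
ft_force: [-0.5, -0.6, -0.0]
grip_width: 0.0854
```

```bash
python3 - <<'E'
from h import *
s=env.observe(); print(s["position"],s["q"])
d=get_image("wrist"); cv2.imwrite("pics/wrist7.png",d["img"][:,:,::-1])
th=np.linspace(0,2*np.pi,80)
c=(.509,-.123)
q=proj(d,np.c_[c[0]+.0285*np.cos(th),c[1]+.0285*np.sin(th),np.full(80,.133)])
o=q.mean(0).astype(int)-[60,50]
im=d["img"][o[1]:o[1]+100,o[0]:o[0]+120,::-1]
big=cv2.convertScaleAbs(cv2.resize(im,None,fx=6,fy=6,interpolation=cv2.INTER_CUBIC),alpha=.9,beta=0)
cv2.polylines(big,[((q-o)*6+2.5).astype(int)],True,(0,200,0),1)
cv2.imwrite("pics/w7y.png",big)
import cv2
print(o, [ (atz(d,q.mean(0)+np.array(v),.133)-atz(d,q.mean(0),.133)).round(4) for v in((1,0),(0,1))])
E
```

```text
[ 0.50803081 -0.12187028  0.22535172] [-2.64859011e+01  2.03579654e+01  8.14845449e+01 -2.21788303e-03
  7.81532879e+01 -1.37107011e+02]
[192 154] [array([-0.0003,  0.0007,  0.    ]), array([0.0008, 0.0003, 0.    ])]
```

View pics/w7y.png

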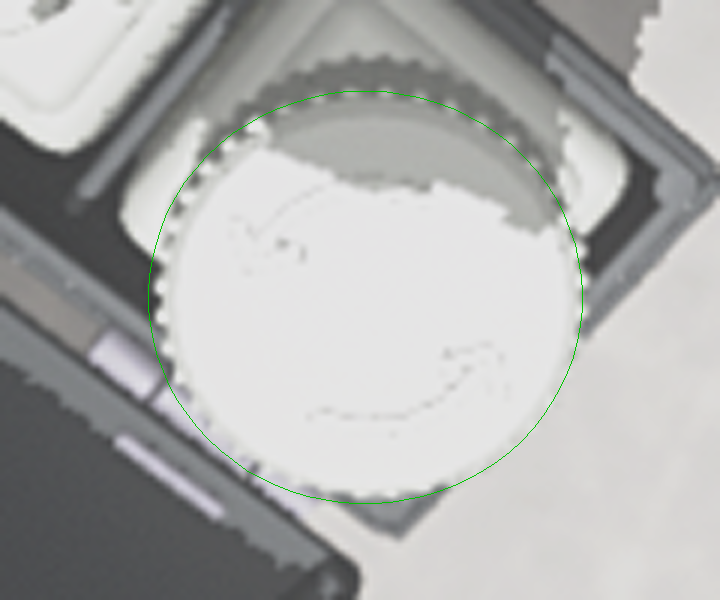

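View pics/wrist7.png

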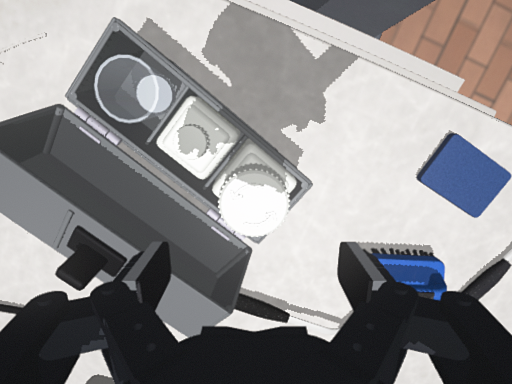

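carry_out([
  [[0, 0.4, -0.5, 0, 0, 0, -7], [0, 0.4, -0.5, 0, 0, 0, -14], [0, 0.4, -0.5, 0, 0, 0, -21], [0, 0.4, -0.5, 0, 0, 0, -28], [0, 0.4, -0.5, 0, 0, 0, -35], [0, 0.4, -0.5, -8, 0, 0, -42], [0, 0.4, -0.5, -16, 0, 0, -49], [0, 0.4, -0.5, -24, 0, 0, -56], [0, 0.4, -0.5, -32, 0, 0, -63], [0, 0.4, -0.5, -40, 0, 0, -70], [0, 0.4, -0.5, -50, 0, 0, -75], [0, 0.4, -0.5, -60, 0, 0, -75], [0, 0.4, -0.5, -70, 0, 0, -75], [0, 0.4, -0.5, -70, 0, 0, -75], [0, 0.4, -0.5, -70, 0, 0, -75]],
], squeeze=80)

```text
time_s: 10.63
position: [0.5084, -0.1223, 0.1553]
tool_rot: [[0.584, -0.001, 0.812], [-0.812, 0.0, 0.584], [-0.001, -1.0, -0.0]]
ft_force: [-0.2, -0.6, -0.5]
grip_width: 0.0852
```

```bash
python3 - <<'E'
from h import *
s=env.observe(); print(s["position"],s["q"],s["ft_force"])
d=get_image("wrist"); cv2.imwrite("pics/wrist8.png",d["img"][:,:,::-1])
th=np.linspace(0,2*np.pi,80)
c=(.5085,-.1225)
q=proj(d,np.c_[c[0]+.0285*np.cos(th),c[1]+.0285*np.sin(th),np.full(80,.133)])
o=np.array([130,150])
big=cv2.resize(d["img"][150:300,130:380,::-1],None,fx=3,fy=3,interpolation=cv2.INTER_CUBIC)
cv2.polylines(big,[((q-o)*3+1).astype(int)],True,(0,200,0),1)
cv2.imwrite("pics/w8y.png",big)
E
```

```text
[ 0.50835638 -0.12226232  0.1552873 ] [-2.65095953e+01  2.45978135e+01  8.75542579e+01 -1.03089371e-03
  6.78856453e+01 -6.22268372e+01] [-0.15674288 -0.59563236 -0.49403936]
```

View pics/w8y.png

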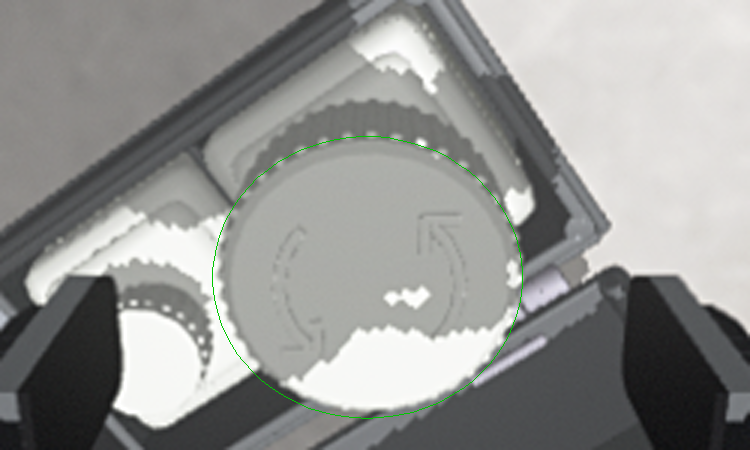

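carry_out([
  [[0, 0, 0, -12, 0, 0, 0], [0, 0, 0, -24, 0, 0, 0], [0, 0, 0, -32, 0, 0, 0], [0, 0, 0, -32, 0, 0, 0], [1, 0, 0, -32, 0, 0, 0], [1, 0, 0, -32, 0, 0, 0], [1, 0, 0, -32, 0, 0, 0], [1, 0, 0, -32, 0, 0, 0], [1, 0, 0, -32, 0, 0, 0], [1, 0, 0, -32, 0, 0, 0], [1, 0, 0, -32, 0, 0, 0], [1, 0, 0, -32, 0, 0, 0], [1, 0, 0, -32, 0, 0, 0], [1, 0, 0, -32, 0, 0, 0]],
], squeeze=80)

```text
time_s: 11.85
position: [0.5086, -0.1226, 0.124]
tool_rot: [[0.585, 0.001, 0.811], [-0.811, -0.001, 0.585], [0.001, -1.0, 0.0]]
ft_force: [-2.1, -1.5, 5.7]
grip_width: 0.0553
```

```bash
python3 - <<'E'
from h import *
s=env.observe(); print(s["position"],s["ft_force"],s["wrist_torque"],s["grip_width"])
d=get_image("wrist"); cv2.imwrite("pics/wrist9.png",d["img"][:,:,::-1])
d=get_image("scene"); cv2.imwrite("pics/scene9.png",cv2.resize(d["img"][120:310,160:400,::-1],None,fx=3,fy=3))
E
```

```text
[ 0.5085662  -0.12255879  0.12395806] [-2.12354008 -1.48274733  5.65414534] [-0.28565124  0.33359016  0.06393363] 0.055328539335409536
```

View pics/wrist9.png

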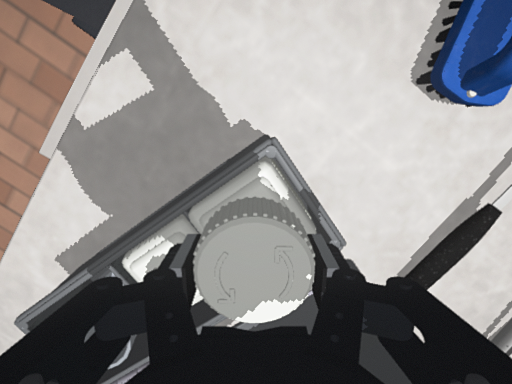

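View pics/scene9.png

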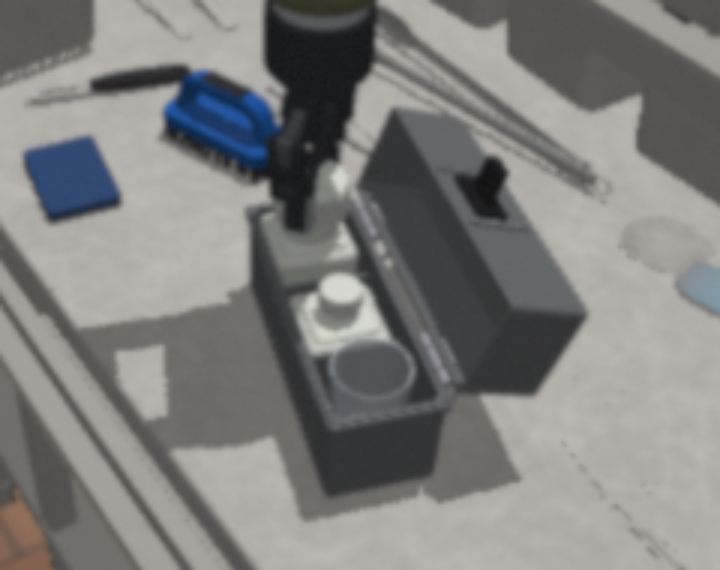

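carry_out([
  [[1, 0, 0, -2, 0, 0, 0], [1, 0, 0, -4, 0, 0, 0], [1, 0, 0, -6, 0, 0, 0], [1, 0, 0, -7, 0, 0, 0], [1, 0, 0, -7, 0, 0, 0], [1, 0, 0, -7, 0, 0, 0], [1, 0, 0, -7, 0, 0, 0]],
], squeeze=80)

```text
time_s: 12.53
position: [0.5086, -0.1226, 0.1176]
tool_rot: [[0.585, 0.002, 0.811], [-0.811, -0.001, 0.585], [0.002, -1.0, 0.001]]
ft_force: [-3.2, -1.2, 13.0]
grip_width: 0.0555
```

```bash
python3 - <<'E'
from h import *
s=env.observe(); print(s["position"],s["ft_force"],s["wrist_torque"],s["grip_width"])
d=get_image("wrist"); cv2.imwrite("pics/wrist10.png",d["img"][:,:,::-1])
E
```

```text
[ 0.50861323 -0.12257237  0.11760374] [-3.23313838 -1.19871791 12.9532446 ] [-0.13691515  0.62352286  0.03090414] 0.05549260457207251
```

View pics/wrist10.png

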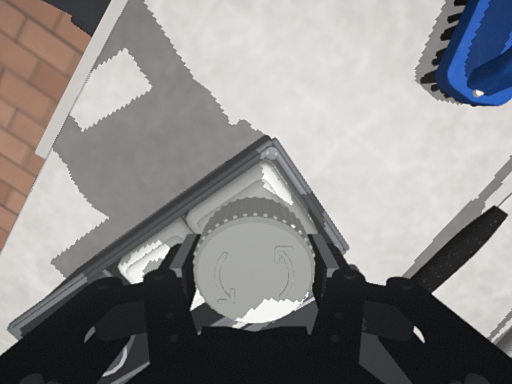

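carry_out([
  [[1, 0, 0, -0.5, 0, 0, 4], [1, 0, 0, -0.5, 0, 0, 8], [1, 0, 0, -0.5, 0, 0, 12], [1, 0, 0, -0.5, 0, 0, 16], [1, 0, 0, -0.5, 0, 0, 20], [1, 0, 0, -0.5, 0, 0, 24], [1, 0, 0, -0.5, 0, 0, 28], [1, 0, 0, -0.5, 0, 0, 32], [1, 0, 0, -0.5, 0, 0, 36], [1, 0, 0, -0.5, 0, 0, 40], [1, 0, 0, -0.5, 0, 0, 44], [1, 0, 0, -0.5, 0, 0, 44]],
], squeeze=80)

```text
time_s: 13.58
position: [0.5096, -0.1226, 0.1175]
tool_rot: [[0.985, 0.004, 0.174], [-0.174, -0.002, 0.985], [0.004, -1.0, -0.001]]
ft_force: [-1.4, -0.4, 12.2]
grip_width: 0.0555
```

```bash
python3 - <<'E'
from h import *
s=env.observe(); print(s["position"],s["ft_force"],s["wrist_torque"],s["grip_width"])
d=get_image("wrist"); cv2.imwrite("pics/wrist11.png",d["img"][:,:,::-1])
E
```

```text
[ 0.5095573  -0.12258324  0.11752082] [-1.44749253 -0.36555466 12.17101265] [0.16737493 0.06646232 0.08927259] 0.05546732340039611
```

View pics/wrist11.png

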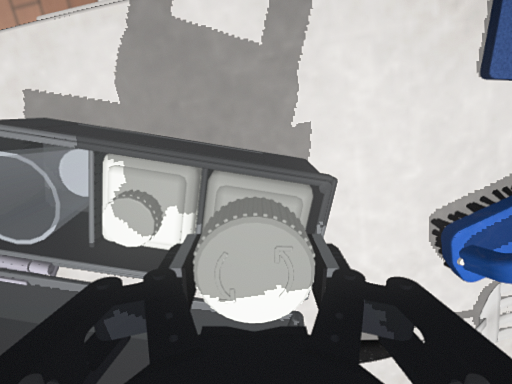

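carry_out([
  [[1, 0, 0, 0, 0, 0, 4], [1, 0, 0, 0, 0, 0, 8], [1, 0, 0, 0, 0, 0, 12], [1, 0, 0, 0, 0, 0, 16], [1, 0, 0, 0, 0, 0, 20], [1, 0, 0, 0, 0, 0, 24], [1, 0, 0, 0, 0, 0, 28], [1, 0, 0, 0, 0, 0, 30], [1, 0, 0, 0, 0, 0, 30], [1, 0, 0, 0, 0, 0, 30]],
], squeeze=80)

```text
time_s: 14.47
position: [0.5095, -0.1225, 0.1175]
tool_rot: [[0.941, 0.004, -0.338], [0.338, -0.001, 0.941], [0.003, -1.0, -0.003]]
ft_force: [-0.1, 1.0, 13.3]
grip_width: 0.0557
```

```bash
python3 - <<'E'
from h import *
s=env.observe(); print(s["position"],s["ft_force"],s["wrist_torque"],s["grip_width"],s["q"])
d=get_image("wrist"); cv2.imwrite("pics/wrist12.png",d["img"][:,:,::-1])
E
```

```text
[ 0.50954639 -0.12253874  0.11752701] [-0.13870017  1.0121261  13.34183518] [0.19239034 0.09206079 0.06957189] 0.055653275758455065 [-2.64929235e+01  2.73563755e+01  9.03102290e+01  3.61469152e-02
  6.20837917e+01 -1.36292594e+02]
```

View pics/wrist12.png

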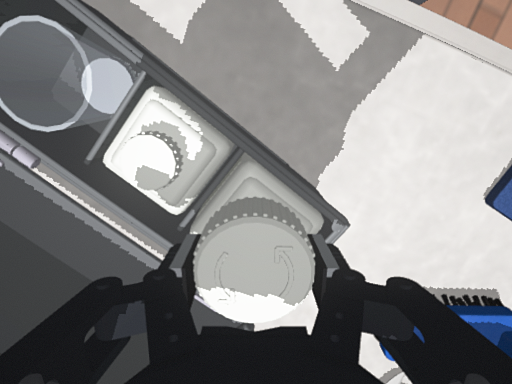

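carry_out([
  [[1, 0, 0, 2, 0, 0, 0], [1, 0, 0, 4, 0, 0, 0], [1, 0, 0, 6, 0, 0, 0], [1, 0, 0, 8, 0, 0, 0], [1, 0, 0, 10, 0, 0, 0], [1, 0, 0, 12, 0, 0, 0], [1, 0, 0, 12, 0, 0, 0], [1, 0, 0, 12, 0, 0, 0]],
], squeeze=80)

```text
time_s: 15.18
position: [0.5081, -0.1221, 0.1275]
tool_rot: [[0.941, -0.001, -0.338], [0.338, 0.0, 0.941], [-0.001, -1.0, 0.001]]
ft_force: [0.1, -0.1, -0.0]
grip_width: 0.0552
```

```bash
python3 - <<'E'
from h import *
s=env.observe(); print(s["position"],s["ft_force"],s["wrist_torque"],s["grip_width"])
d=get_image("scene"); cv2.imwrite("pics/scene13.png",cv2.resize(d["img"][120:310,160:400,::-1],None,fx=3,fy=3))
E
```

```text
[ 0.50806883 -0.12209263  0.127508  ] [ 0.07766764 -0.06018567 -0.02147072] [-0.02281797  0.0450733   0.06104962] 0.05522759100800676
```

View pics/scene13.png

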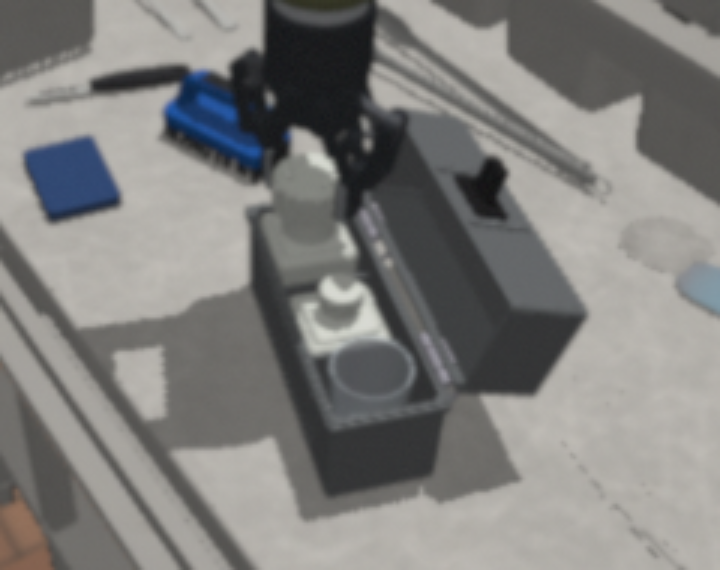

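carry_out([
  [[1, 0, 0, 3, 0, 0, 0], [1, 0, 0, 7, 0, 0, 0], [1, 0, 0, 12, 0, 0, 0], [1, 0, 0, 18, 0, 0, 0], [1, 0, 0, 25, 0, 0, 0], [1, 0, 0, 32, 0, 0, 0], [1, 0, 0, 39, 0, 0, 0], [1, 0, 0, 46, 0, 0, 0], [1, 0, 0, 52, 0, 0, 0], [1, 0, 0, 57, 0, 0, 0], [1, 0, 0, 60, 0, 0, 0], [1, 0, 0, 62, 0, 0, 0], [1, 0, 0, 62, 0, 0, 0], [1, 0, 0, 62, 0, 0, 0], [1, 0, 0, 62, 0, 0, 0], [1, 0, 0, 62, 0, 0, 0], [1, 0, 0, 62, 0, 0, 0]],
], squeeze=80)

```text
time_s: 16.65
position: [0.5083, -0.1222, 0.1896]
tool_rot: [[0.941, -0.0, -0.338], [0.338, 0.0, 0.941], [-0.0, -1.0, 0.0]]
ft_force: [-0.5, -0.2, -0.1]
grip_width: 0.0558
```

```bash
python3 - <<'E'
from h import *
s=env.observe(); print(s["position"],s["ft_force"],s["qvel"],s["grip_width"])
d=get_image("scene"); cv2.imwrite("pics/scene14.png",cv2.resize(d["img"][120:310,160:400,::-1],None,fx=3,fy=3))
d=get_image("wrist"); cv2.imwrite("pics/wrist14.png",d["img"][:,:,::-1])
E
```

```text
[ 0.50830692 -0.12224826  0.18958908] [-0.49550856 -0.18523017 -0.09061026] [ 0.04045429 -0.09073566 -0.09010505  0.01333328 -0.01457954 -0.02775737] 0.05575974600208641
```

View pics/scene14.png

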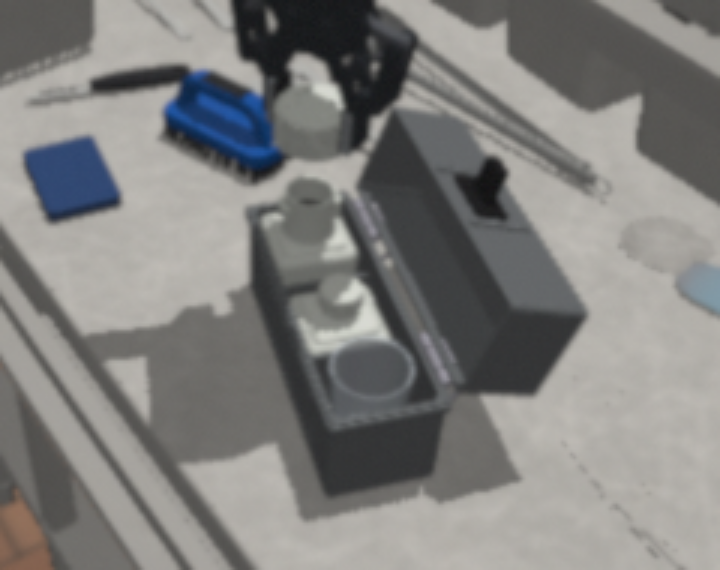

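View pics/wrist14.png

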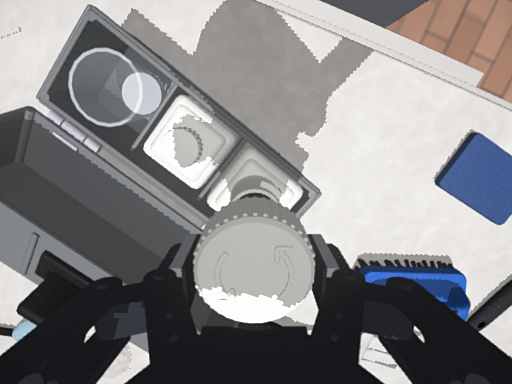

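```bash
python3 - <<'E'
from rig import env
print(env.close_job())
E
```

```text
the job is handed in; nothing more can be done
None
```

The lid is open and the cap is off, held upright over the open mouth. I handed the job in at about 17 s of the 58 s; it reports no verdict.

- **Lid:** I pinched the tab, swung the lid to about 1.5 rad and let go. It fell back onto its stop, and the last scene picture still shows it there.
- **Cap:** I gripped it at 80 N and pressed until the wrist read about 13 N, which is 6.4 mm of arm travel. I then twisted it about 74° counter-clockwise under that push and lifted it off. The cap kept its place between the fingers through the turn, and the wrist force during the lift was near 0 N, so the bottle was not carried up.
- **End state:** The cap was raised 72 mm, which puts its rim about 5 cm above the mouth. That height comes from arm travel, not a separate measurement. The arm is still and the tool vertical, with 55.8 mm between the fingers. The last pictures show the bottle seated in its bay and the other things where they stood.

**Disagreements:** My camera estimates of the box and cap positions differed by about 2 mm. For the cap I used the mean of two close wrist views taken at different tool angles. The scene camera put it 2–3 mm away from that. No check failed.

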